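# Bring the wax heater up to its working mark

### The arm

A 6-joint arm with a two-finger parallel gripper is mounted at the origin on a cart in front of the work surface, level with it; the furniture and walls round the work are solid. World frame = base frame: x ahead of the robot, y to its left, z up, the work surface at z = 0. Lengths are in m, angles in rad, forces in N, time in s.
With the tool pointing down it reaches from about 0.3 to 0.775 m from the base axis. Payload 14.6 kg.
Tool frame: the origin (TCP) lies at the very end of the fingers, on their centre line; the grasp point (between the pads) lies 19 mm behind it; z points along the fingers, y is the line along which they close (so a half turn about z gives the same grasp; the last joint's range is limited). The gripper opens to 94 mm and grips with 3 to 60 N. Pads are 16 mm wide; open, the fingers measure 119 mm over their backs; the gripper's body (75 mm by 177 mm) begins 78 mm behind the grasp point.
Start: joints at [1.25, 0.3, 1.521, -0, 1.321, -0.067], TCP at [0.138, 0.532, 0.205] pointing down, gripper open.
Joint ranges: [-3.03, 3.03], [-0.79, 2.21], [0.23, 2.52], [-1.04, 4.18], [0, 3.07], [-2.55, 2.55]. Speed limits (rad/s): [2.22, 2.22, 2.57, 3.14, 3.14, 3.14].

### API

Orientations are given as [roll, pitch, yaw] about the fixed x, y, z axes, in that order (R = Rz(yaw) Ry(pitch) Rx(roll)).
In Python, from rig import manip, snapshot, close_job gives the robot as it stands.
- The arm moves only by the tool step_arm, never from a script. Its argument "commands" is a list of rows, each a list of 7 numbers: the shift along the tool's x, y, z in m, then the turn, a rotation vector about the tool's x, y, z in degrees, then the finger opening in m, from 0 to 0.094. A call has 1 to 8 rows; each row is the pose to reach, as a shift and turn from the pose commanded when the call began, along the tool's axes at that moment; what a row does not reach only later rows make up. A row lasts 1/8 s, in which the tool goes at most 62.5 mm and 10.7 degrees, less where a joint would pass 70% of its speed; a pose out of reach is approached as far as the arm can. A call with a gripper value outside its range is refused whole. The fingers move at their own pace and stop on an object; "grip_force" is the grip in N (left out, the last holds). Time passes only in rows, so rows that repeat a pose let the fingers close. It gives the time, the measured TCP pose, the force, the opening and the grip force at its end, in the units of the state.
- manip.observe(): the state, without advancing time (a new reading comes with each control period).
- snapshot(name): name is "scene" or "top" or "wrist"; returns a dict with "frame" (400x640x3 uint8, red, green, blue), "fx", "fy", "cx", "cy" (pixels), "T" (4x4, takes a point from camera to world coordinates); the wrist camera has in their place "mount" (4x4, takes a point from camera to tool coordinates, whose origin is the TCP and whose axes are the flange's). Camera axes: x right, y down, z forward; pixel columns grow to the right and rows downward; lengths in m; the calibration is good to about 2 mm. A picture is of the moment at which its call begins: read the wrist's pose just before it. There is no depth.
- close_job(): hands the job in; it is judged then, once.
The state is a dict: "time": time; "q": joint angles; "joint_velocities": joint speeds; "joint_torque": joint torques, N m; "tcp_pos": TCP position; "eef_rot": TCP orientation; "wrist_force": force on the tool from outside, world axes, zero at the start; "moment": the same for the moment, N m; "width": finger opening in m; "finger_force": force on a finger pad.
Only numpy, scipy, OpenCV 4.12 (cv2) and the standard library are available. Lean on these libraries where they do the work, as an engineer would, in place of code of your own. Each camera call takes 0.05 s, during which the arm holds its last target. There are 200 camera calls.

### The job

First push the round steel cover of the wax heater fully shut over the wax well, so that no plaster dust falls in; then turn the heater up by rubbing a fingertip along the knurled edge dial at its front until the dial's red line has clicked in at the black index mark, and not past it. Only touch and push: leave the heater standing where it is and everything else on the worktop undisturbed.

Things in the scene. Friction and masses are not known exactly. Their poses are not given: they have to be found in the camera images.
- heater: white electric wax heater, aluminium top, grey front strip: 150 (front to back) x 200 x 60 mm, 3 kg, loose on a rubber base (slides at about 30 N). Origin: centre of its underside, on the worktop. -x is its front (towards the robot within 20 degrees), +y its left, z up. Flat top at 60 mm with a round wax well of 80 mm. For 12 cm to its right and before the dial nothing stands over 25 mm
- cover (a joint): turn of the swing cover about its upright pivot, rad: 0 = fully shut over the well, on its stop; grows as it swings anticlockwise (from above) by way of the front to the right, stop at 1.9. Starts at 1.1 to 1.7. Stays where it is left; about 0.5 N moves it. To shut it, push its right edge to the left along its arc, until it stops
- cover_center (a point): centre of the steel cover, 70 mm above the worktop; moves with it. A disc of 96 mm diameter, too wide to grip: upright edge 63 to 75 mm above the worktop, low dome to 82 mm, 2 mm clear of the top plate. This point circles the pivot at 71 mm
- cover_pivot (a point): pivot of the cover, 70 mm above the worktop; fixed to the heater, with its axes. When shut, the cover's centre lies at (-50, +50) mm from here in these axes, above the well. A wall shelf hangs behind, its underside 0.47 m above the worktop: come in from the front, low, to keep the wrist clear of it
- dial (a joint): turn of the temperature dial, rad, clockwise from above positive: 0 = red line straight out of the front, in line with the black index line on the top plate. A sprung ball holds it in notches at -1.047, -0.524, 0, 0.524, 1.047. Starts in one of the first two. Leaving a notch takes about 2 N along the rim; beyond half-way it snaps into the next notch
- dial_front (a point): foremost point of the dial's knurled rim, half-way up; fixed to the heater, with its axes. The dial is a flat black disc, 72 mm across, 27 to 41 mm above the worktop, axis 36 mm behind this point (+x). Only its front 10 mm stands out of the front strip (46 mm high either side), so it cannot be gripped. Rubber rim, friction about 1. Clockwise is +y here, 19 mm of rim a click. Red line on top
- wax_jar: brown jar with white lid, 52 x 52 x 48 mm, left of the heater; leave alone. Origin: centre of its underside
- wax_box: red flat carton, 65 x 95 x 22 mm, in front of the heater's left half; leave alone. Origin: centre of its underside
- tweezers: steel tweezers lying flat, 136 mm long, 9 mm high, in front of the heater; leave alone. Origin: middle of the underside
- brush_small: small white brush with black bristles, 16 x 100 x 22 mm, lying right of the heater; leave alone. Origin: middle of the underside
- cast_white: white dental cast, 57 x 67 x 40 mm, well left of the heater; leave alone. Origin: centre of its underside
- tool_cup: yellow cup with tools, 55 x 64 x 107 mm, far left of the heater; leave alone. Origin: centre of its underside

How it is judged:
On the way, in this order (a step that is already met when the one before it is completed fails the run):
1. the cover is pushed fully shut over the well (value of joint cover below 0.08 rad), for 0.2 s.
2. the dial has clicked in with its red line at the index (value of joint dial between -0.1 and 0.1 rad and value of joint cover below 0.08 rad), for 0.2 s.
At the end, for the whole second after the job is handed in: the cover is shut (joint below 0.08 rad), the dial rests in the notch of the red line (within 0.1 rad), and the heater stands flat and still within 20 mm of where it was (all of step 2 and linear speed of heater below 0.01 m/s and distance of heater from where it was at the start of the episode below 0.02 m and angle between heater's own z axis and vertical below 0.03 rad); the robot touches nothing.
It fails at once if the dial is turned past the red line towards the next notch (value of joint dial above 0.35 rad).
It fails at once if the heater is shoved more than 20 mm, lifted or tipped (distance of heater from where it was at the start of the episode above 0.02 m or height (world z) of heater above 0.008 m or angle between heater's own z axis and vertical above 0.06 rad).
It fails at once if another thing on the worktop is shifted more than 20 mm, lifted or carried (distance of any of wax_jar, wax_box, tweezers, brush_small, cast_white, tool_cup from where it was at the start of the episode above 0.02 m or height (world z) of any of wax_jar, wax_box, tweezers, brush_small, cast_white, tool_cup above 0.01 m).
It also fails if it takes over 64 s, if anything falls off the work surface, if the arm or the gripper's body presses on something with over 40 N, if the wrist force passes 120 N, or if a joint passes its speed limit or range.

## Working session

There is one attempt and no reset: what is moved stays moved. The work goes in short steps, Python scripts to look and compute and a tool call to move; the robot and the scene stay as the last step left them, time stands still between calls to the robot, and variables do not carry over. Pictures are saved under pics/ and viewed, at most 10 in all, crops included, and the job is handed in when it is done.

Besides the shell and the picture viewer there is one more tool, called after "Call:" as name([rows], argument=value, ...), one row to a line, values as JSON. step_arm: Moves the arm, as the interface text tells. Its arguments: {"type":"object","properties":{"commands":{"type":"array"},"grip_force":{"type":"number"}},"required":["commands"]}

```bash
mkdir -p pics; python3 - <<'E'
from rig import manip, snapshot
import cv2, numpy as np
s=manip.observe(); print(s)
for n in ("scene","top"):
    d=snapshot(n); cv2.imwrite(f"pics/{n}0.png",d["frame"][:,:,::-1]); print(n,d["fx"],d["fy"],d["cx"],d["cy"],np.round(d["T"],4).tolist())
    np.savez(f"{n}.npz",**d)
E
```

```text
{'time': 0.0, 'q': array([ 1.25040117e+00,  3.00480254e-01,  1.52156916e+00, -5.94533585e-05,
        1.32072654e+00, -6.65724932e-02]), 'joint_velocities': array([-1.07101312e-03, -7.10509528e-05,  1.19933769e-03,  4.09486806e-04,
        1.14714669e-03,  9.54327185e-04]), 'joint_torque': array([ 2.58865388e-03, -5.31803906e+01, -3.52734590e+01,  7.09072687e-02,
        2.44325126e-02, -9.84726557e-05]), 'tcp_pos': array([0.13802748, 0.53212341, 0.20488636]), 'eef_rot': array([-3.14040814e+00, -2.12585295e-05,  2.88778472e+00]), 'wrist_force': array([-0.47296316,  0.13182634,  0.43710269]), 'moment': array([-0.05694544, -0.00211738, -0.00256762]), 'finger_force': 0.0, 'width': 0.09378740457928017}
scene 427.70354090527513 427.70354090527513 323.3614062476756 202.6919065346734 [[0.4655, -0.3441, 0.8154, -0.3771], [-0.885, -0.1883, 0.4258, -0.4834], [0.0071, -0.9199, -0.3922, 0.4786], [0.0, 0.0, 0.0, 1.0]]
top 456.64281296715194 456.64281296715194 320.44721461940816 201.2851366220952 [[0.0222, -0.9863, 0.1634, 0.3132], [-0.9997, -0.0224, 0.0003, -0.0547], [0.0033, -0.1634, -0.9866, 1.1312], [0.0, 0.0, 0.0, 1.0]]
```

View pics/scene0.png

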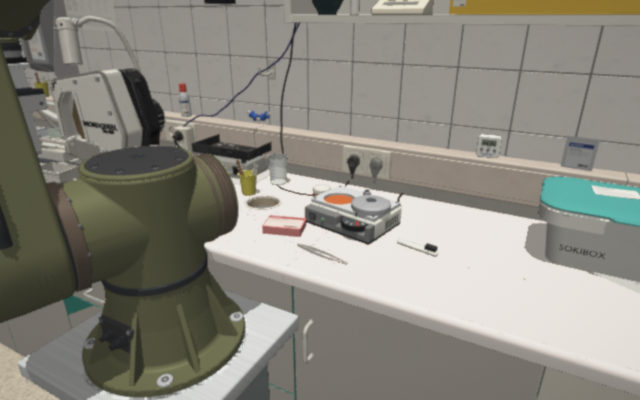

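View pics/top0.png

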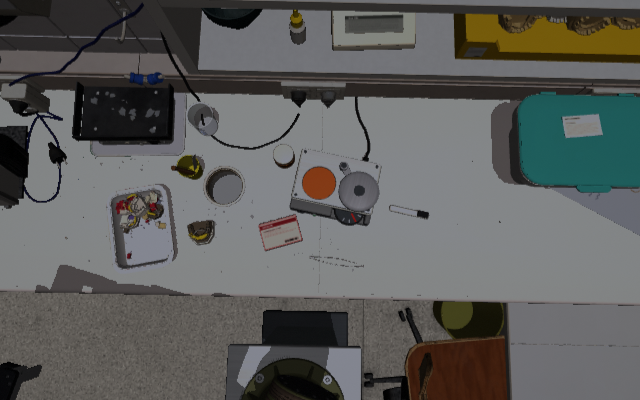

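The top view shows the heater around (336,186), its orange well at (319,182), the cover at (359,190) and the dial near (350,217). The brush is at (408,211), the tweezers at (336,261) and the box at (281,232). I'll enlarge this area.

```bash
python3 - <<'E'
import cv2
im=cv2.imread("pics/top0.png")[140:275,255:435]
cv2.imwrite("pics/crop0.png",cv2.resize(im,(720,540),interpolation=cv2.INTER_CUBIC))
E
```

```text
(no output)
```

View pics/crop0.png

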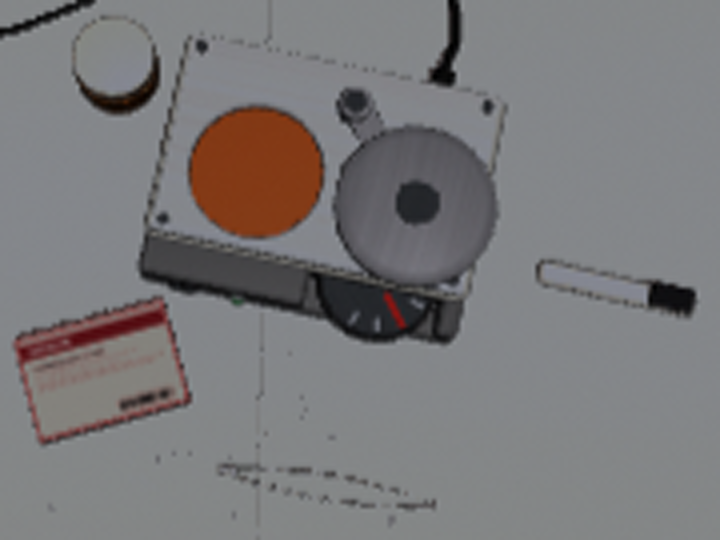

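The enlarged crop is 4x with its origin at (255,140). Readings:
- **Plate corners:** (190,36), (507,102), (150,235) and (465,298).
- **Well:** (256,172).
- **Pivot:** (355,103).
- **Cover centre:** (417,203).
- **Dial:** the foremost rim is near (375,341), and the red line runs (388,293) to (405,328).

```bash
cat > h.py <<'E'
import numpy as np
d=np.load("top.npz")
def w(u,v,z,crop=True):
    if crop: u,v=255+(u+.5)/4-.5,140+(v+.5)/4-.5
    r=d["T"][:3,:3]@np.array([(u-d["cx"])/d["fx"],(v-d["cy"])/d["fy"],1]); t=d["T"][:3,3]
    return (t+r*(z-t[2])/r[2])
E
python3 - <<'E'
from h import *
P=[w(*c,.06)[:2] for c in [(190,36),(507,102),(150,235),(465,298)]]
for a,b in [(0,1),(2,3),(0,2),(1,3)]: print(np.linalg.norm(P[a]-P[b]), np.degrees(np.arctan2(*(P[a]-P[b])[::-1])))
well=w(256,172,.06)[:2]; piv=w(355,103,.078)[:2]; cov=w(417,203,.084)[:2]
print(P,well,piv,cov)
print("yaw from wellpiv",np.degrees(np.arctan2(*(well-piv)[::-1]))-135,np.linalg.norm(well-piv),np.linalg.norm(cov-piv))
yaw=np.radians(-11.5); R=np.array([[np.cos(yaw),-np.sin(yaw)],[np.sin(yaw),np.cos(yaw)]])
C=np.mean(P,0); 
for n,p in dict(well=well,piv=piv,cov=cov,dfront=w(375,341,.038)[:2],r1=w(388,293,.041)[:2],r2=w(405,328,.041)[:2]).items(): print(n,p,R.T@(p-C))
x=R.T@(cov-piv); print("cover",np.degrees(np.arctan2(x[1],x[0]))%360-135)
for n,p in dict(brush=[(540,272,.02),(692,300,.02)],tw=[(218,467,.005),(435,505,.005)],box=[(14,338,.022),(162,298,.022),(190,402,.022),(40,443,.022)],jar=[(115,55,.048)]).items():
  for q in p: print(n,w(*q)[:2],R.T@(w(*q)[:2]-C))
E
```

```text
0.19560407562466214 79.19687799819087
0.19057145028498093 79.85189840864834
0.12450850462371654 -9.370658017060624
0.12230624732596869 -11.708480148772376
[array([ 0.61897608, -0.00710859]), array([ 0.58231306, -0.19924598]), array([0.49612906, 0.01316398]), array([ 0.46255167, -0.1744261 ])] [ 0.53581356 -0.04901059] [ 0.57510972 -0.10677382] [ 0.51451768 -0.14349607]
yaw from wellpiv -10.77266286245046 0.06986257007575669 0.07085138657033228
well [ 0.53581356 -0.04901059] [-0.01264662  0.04119934]
piv [ 0.57510972 -0.10677382] [ 0.03737679 -0.00756988]
cov [ 0.51451768 -0.14349607] [-0.0146776  -0.05563504]
dfront [ 0.4382868  -0.12283845] [-0.0934966  -0.05059012]
r1 [ 0.4671899  -0.13013054] [-0.06371992 -0.05197346]
r2 [ 0.44619872 -0.14057672] [-0.08220707 -0.0663949 ]
cover 87.71826834473399
brush [ 0.48532383 -0.22500062] [-0.02703599 -0.14132368]
brush [ 0.47004695 -0.31833352] [-0.02339859 -0.2358286 ]
tw [ 0.36230776 -0.02965381] [-0.18652836  0.02557603]
tw [ 0.34220785 -0.16277208] [-0.17968524 -0.10887713]
box [0.4369857  0.09646062] [-0.13849278  0.16404706]
box [0.46364503 0.00695959] [-0.09452501  0.08165781]
box [ 0.40037695 -0.01201594] [-0.15273984  0.05044959]
box [0.37357687 0.07791647] [-0.19693155  0.1332335 ]
jar [0.60933738 0.03892908] [0.04186884 0.14203188]
```

Call:
step_arm([
  [-0.05,-0.036,0,0,-2,-0.5,0.05],
  [-0.1,-0.073,0,0,-4,-1,0],
  [-0.15,-0.11,0,0,-6,-1.5,0],
  [-0.2,-0.146,0,0,-8,-2,0],
  [-0.25,-0.183,0,0,-10,-2.5,0],
  [-0.3,-0.22,0,0,-12,-3,0],
  [-0.35,-0.256,0,0,-14,-3.4,0],
  [-0.398,-0.291,0,0,-15,-3.8,0],
], grip_force=10)

```text
time: 1.1
tcp_pos: [0.4511, 0.149, 0.2055]
eef_rot: [-3.132, 0.263, 2.956]
wrist_force: [0.6, 1.6, -0.5]
width: 0.0177
finger_force: 0.0
```

```bash
cat >> h.py <<'E'
from scipy.spatial.transform import Rotation as Ro
yaw=np.radians(-10.7); RH=np.array([[np.cos(yaw),-np.sin(yaw)],[np.sin(yaw),np.cos(yaw)]])
piv=np.array([.5751,-.1068])
def tool(s): return Ro.from_euler("xyz",s["eef_rot"]).as_matrix()
def goto(s,p): return np.round(tool(s).T@(np.array(p)-s["tcp_pos"]),4)
def ph(x,y,z): return np.r_[piv+RH@np.array([x,y]),z]
def rel(s): return np.round(np.r_[RH.T@(s["tcp_pos"][:2]-piv),s["tcp_pos"][2]],4)
E
python3 - <<'E'
from h import *
from rig import manip
s=manip.observe(); print(s["time"],s["tcp_pos"],s["width"],s["q"],rel(s)); print(tool(s)); print(goto(s,ph(-.04,-.15,.18)),goto(s,ph(-.008,-.13,.10)))
print(w(320,70,.47,False))
E
```

```text
1.1 [0.45108415 0.14900329 0.20547608] 0.017679216908510365 [ 0.31791269  0.00554498  1.88277681 -0.15591207  1.03174139 -1.00087139] [-0.1694  0.2283  0.2055]
[[-0.94913856  0.18680711  0.25345434]
 [ 0.17815442  0.98235685 -0.05688606]
 [-0.25960933 -0.00883874 -0.96567328]]
[-0.1179 -0.3779  0.0615] [-0.128  -0.3572  0.1469]
[ 0.62774152 -0.04927301  0.47      ]
```

Call:
step_arm([
  [-0.02,-0.063,0.01,0,0,0,0],
  [-0.04,-0.126,0.02,0,0,0,0],
  [-0.06,-0.189,0.03,0,0,0,0],
  [-0.08,-0.25,0.04,0,0,0,0],
  [-0.1,-0.315,0.05,0,0,0,0],
  [-0.118,-0.378,0.061,0,0,0,0],
  [-0.128,-0.357,0.12,0,0,0,0],
  [-0.128,-0.357,0.147,0,0,0,0],
])

```text
time: 2.1
tcp_pos: [0.5418, -0.2319, 0.0965]
eef_rot: [-3.134, 0.259, 2.954]
wrist_force: [-0.0, 0.4, 0.4]
width: 0.0003
finger_force: 0.0
```

```bash
python3 - <<'E'
from h import *
from rig import manip,snapshot
import cv2
s=manip.observe(); print(s["time"],s["tcp_pos"],s["width"],s["wrist_force"],rel(s))
print(goto(s,ph(-.008,-.13,.068)),goto(s,ph(-.008,-.098,.068)))
D=snapshot("top"); cv2.imwrite("pics/t1.png",cv2.resize(D["frame"][140:275,255:435,::-1],(720,540),interpolation=cv2.INTER_CUBIC))
D=snapshot("wrist"); cv2.imwrite("pics/w1.png",D["frame"][:,:,::-1])
E
```

```text
2.1 [ 0.54183976 -0.23185229  0.09654365] 0.00029293960539124954 [-0.0030654   0.39501905  0.35650704] [-0.0095 -0.1291  0.0965]
[ 0.0059 -0.0007  0.028 ] [0.0059 0.0313 0.0277]
```

View pics/w1.png

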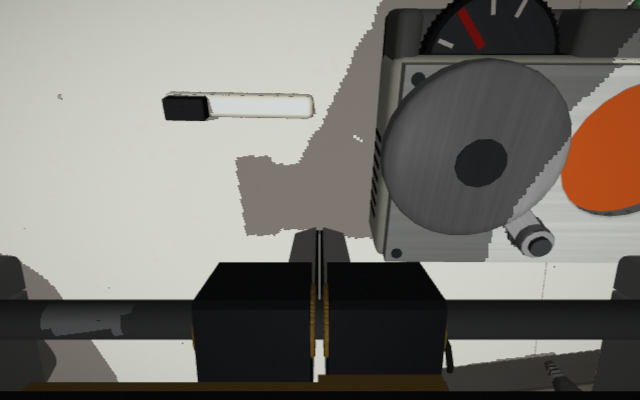

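Call:
step_arm([
  [0.006,-0.001,0.01,0,0,0,0],
  [0.006,-0.001,0.02,0,0,0,0],
  [0.006,-0.001,0.027,0,0,0,0],
  [0.006,-0.001,0.027,0,0,0,0],
])

```text
time: 2.7
tcp_pos: [0.5431, -0.2325, 0.0719]
eef_rot: [-3.133, 0.261, 2.956]
wrist_force: [0.1, -0.5, 0.1]
width: 0.0005
finger_force: 0.0
```

```bash
python3 - <<'E'
from h import *
from rig import manip
s=manip.observe(); print(s["time"],s["wrist_force"],rel(s))
for a in range(268,172,-6): print(a,goto(s,ph(.093*np.cos(np.radians(a)),.093*np.sin(np.radians(a)),.0695)))
E
```

```text
2.7 [ 0.07224264 -0.45410928  0.05650204] [-0.0082 -0.1294  0.0719]
268 [-0.0042  0.0365  0.0032]
262 [0.0052 0.0373 0.0007]
256 [ 0.0144  0.0392 -0.0018]
250 [ 0.0234  0.042  -0.0042]
244 [ 0.0321  0.0458 -0.0065]
238 [ 0.0403  0.0505 -0.0088]
232 [ 0.048   0.0561 -0.0109]
226 [ 0.0551  0.0625 -0.0128]
220 [ 0.0615  0.0696 -0.0146]
214 [ 0.0671  0.0773 -0.0162]
208 [ 0.072   0.0857 -0.0176]
202 [ 0.0759  0.0945 -0.0187]
196 [ 0.079   0.1037 -0.0196]
190 [ 0.0811  0.1132 -0.0202]
184 [ 0.0822  0.1228 -0.0206]
178 [ 0.0824  0.1326 -0.0208]
```

Call:
step_arm([
  [-0.004,0.018,0.003,0,0,0,0],
  [-0.004,0.03,0.003,0,0,0,0],
  [-0.004,0.0365,0.003,0,0,0,0],
  [0.005,0.037,0.001,0,0,0,0],
  [0.0144,0.039,-0.002,0,0,0,0],
  [0.0234,0.042,-0.004,0,0,0,0],
  [0.032,0.046,-0.0065,0,0,0,0],
  [0.04,0.0505,-0.009,0,0,0,0],
])

```text
time: 3.7
tcp_pos: [0.5116, -0.175, 0.07]
eef_rot: [-3.133, 0.262, 2.955]
wrist_force: [0.3, -0.8, 0.6]
width: 0.0006
finger_force: 0.3
```

```bash
python3 - <<'E'
from h import *
from rig import manip,snapshot
import cv2
s=manip.observe(); print(s["time"],s["wrist_force"],rel(s))
for a in range(238,172,-6): print(a,goto(s,ph(.093*np.cos(np.radians(a)),.093*np.sin(np.radians(a)),.0695)))
D=snapshot("wrist"); cv2.imwrite("pics/w2.png",D["frame"][:,:,::-1])
E
```

```text
3.7 [ 0.33057678 -0.78378128  0.57542576] [-0.0497 -0.0788  0.07  ]
238 [-0.0003 -0.0001  0.0006]
232 [ 0.0074  0.0055 -0.0015]
226 [ 0.0145  0.0118 -0.0035]
220 [ 0.0209  0.0189 -0.0053]
214 [ 0.0266  0.0267 -0.0068]
208 [ 0.0314  0.035  -0.0082]
202 [ 0.0354  0.0439 -0.0094]
196 [ 0.0384  0.0531 -0.0103]
190 [ 0.0406  0.0625 -0.0109]
184 [ 0.0417  0.0722 -0.0113]
178 [ 0.0418  0.0819 -0.0114]
```

View pics/w2.png

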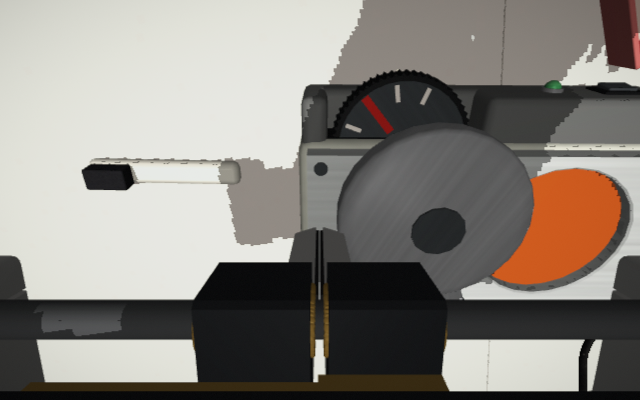

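The cover follows the finger, with its disc now centred at (438,205) and starting to cover the well. I'll continue along the arc.

Call:
step_arm([
  [0.0075,0.0055,-0.0015,0,0,0,0],
  [0.0145,0.012,-0.0035,0,0,0,0],
  [0.021,0.019,-0.005,0,0,0,0],
  [0.0265,0.0265,-0.007,0,0,0,0],
  [0.0315,0.035,-0.008,0,0,0,0],
  [0.0355,0.044,-0.0095,0,0,0,0],
  [0.0385,0.053,-0.0105,0,0,0,0],
  [0.0395,0.058,-0.0105,0,0,0,0],
])

```text
time: 4.75
tcp_pos: [0.4829, -0.11, 0.0694]
eef_rot: [-3.133, 0.262, 2.956]
wrist_force: [-0.9, -1.5, 1.7]
width: 0.0003
finger_force: 1.1
```

```bash
python3 - <<'E'
from h import *
from rig import manip,snapshot
import cv2
s=manip.observe(); print(s["time"],s["wrist_force"],rel(s))
for a in range(190,168,-3): print(a,goto(s,ph(.093*np.cos(np.radians(a)),.093*np.sin(np.radians(a)),.0695)))
D=snapshot("wrist"); a=D["frame"][:,:,::-1]
D=snapshot("top"); b=cv2.resize(D["frame"][140:275,255:435,::-1],(533,400),interpolation=cv2.INTER_CUBIC)
cv2.imwrite("pics/c3.png",cv2.resize(np.hstack([a[:,200:],b]),None,fx=.8,fy=.8))
E
```

```text
4.75 [-0.90435274 -1.52193786  1.73944135] [-0.09   -0.0203  0.0694]
190 [ 0.0015  0.0041 -0.0006]
187 [ 0.0022  0.0089 -0.0008]
184 [ 0.0027  0.0138 -0.0009]
181 [ 0.0029  0.0186 -0.001 ]
178 [ 0.0028  0.0235 -0.0011]
175 [ 0.0025  0.0284 -0.001 ]
172 [ 0.002   0.0332 -0.0009]
169 [ 0.0012  0.038  -0.0008]
```

View pics/c3.png

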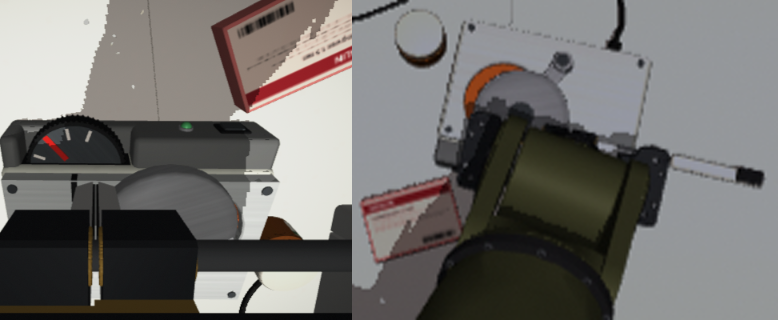

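The cover is about two thirds shut, with an orange sliver left at upper left. I'll go on gently while watching the force.

Call:
step_arm([
  [0.0015,0.004,-0.0005,0,0,0,0],
  [0.002,0.009,-0.001,0,0,0,0],
  [0.002,0.0135,-0.001,0,0,0,0],
  [0.002,0.016,-0.001,0,0,0,0],
])

```text
time: 5.35
tcp_pos: [0.4838, -0.0942, 0.0696]
eef_rot: [-3.133, 0.261, 2.956]
wrist_force: [-1.3, -0.9, 0.8]
width: 0.0001
finger_force: 0.4
```

Call:
step_arm([
  [0,0.002,0,0,0,0,0],
  [-0.001,0.004,0,0,0,0,0],
  [-0.001,0.005,0,0,0,0,0],
])

```text
time: 5.72
tcp_pos: [0.4858, -0.0897, 0.0699]
eef_rot: [-3.133, 0.262, 2.956]
wrist_force: [-1.3, -0.1, -0.2]
width: 0.0001
finger_force: 0.4
```

Call:
step_arm([
  [-0.001,0.002,0,0,0,0,0],
  [-0.002,0.003,0,0,0,0,0],
  [-0.003,0.004,0,0,0,0,0],
])

```text
time: 6.1
tcp_pos: [0.4893, -0.0863, 0.0706]
eef_rot: [-3.133, 0.262, 2.956]
wrist_force: [-1.2, -0.2, 1.1]
width: 0.0005
finger_force: 0.5
```

Call:
step_arm([
  [-0.001,0.001,0,0,0,0,0],
  [-0.002,0.002,0,0,0,0,0],
  [-0.003,0.003,0,0,0,0,0],
])

```text
time: 6.48
tcp_pos: [0.4928, -0.0839, 0.0714]
eef_rot: [-3.133, 0.262, 2.956]
wrist_force: [-0.9, -0.3, 0.8]
width: 0.0002
finger_force: 0.5
```

```bash
python3 - <<'E'
from h import *
from rig import manip,snapshot
import cv2
s=manip.observe(); print(s["time"],s["wrist_force"],rel(s))
D=snapshot("wrist"); a=D["frame"][:,:,::-1]
D=snapshot("top"); b=cv2.resize(D["frame"][140:275,255:435,::-1],(533,400),interpolation=cv2.INTER_CUBIC)
cv2.imwrite("pics/c4.png",cv2.resize(np.hstack([a[:,200:],b]),None,fx=.8,fy=.8))
E
```

```text
6.475 [-0.88159324 -0.26291653  0.79829723] [-0.0851  0.0072  0.0714]
```

View pics/c4.png

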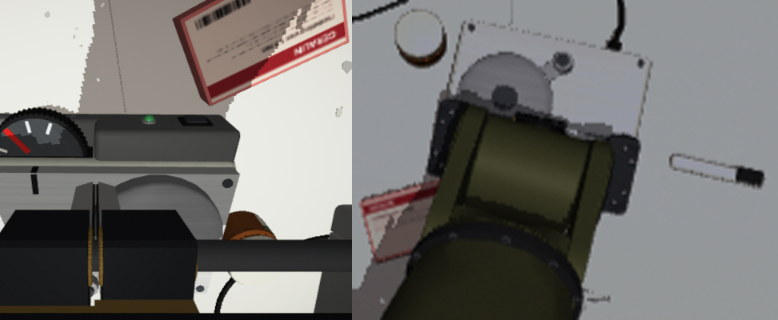

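The top view shows no orange left, with the cover hub at (505,97). I'll keep pushing until the stop gives a clear force.

Call:
step_arm([
  [-0.001,0.001,0.0005,0,0,0,0],
  [-0.002,0.002,0.001,0,0,0,0],
  [-0.003,0.003,0.002,0,0,0,0],
])

```text
time: 6.95
tcp_pos: [0.495, -0.0825, 0.0702]
eef_rot: [-3.131, 0.258, 2.956]
wrist_force: [-33.0, -13.2, 31.1]
width: 0.0003
finger_force: 22.4
```

Call:
step_arm([
  [-0.001,0.001,0.0005,0,0,0,0],
  [-0.002,0.002,0.001,0,0,0,0],
])

```text
time: 7.2
tcp_pos: [0.4957, -0.0821, 0.0699]
eef_rot: [-3.128, 0.254, 2.956]
wrist_force: [-58.0, -26.2, 49.8]
width: 0.0002
finger_force: 38.4
```

The cover hit its stop hard and the force is too high, so I'm backing off at once.

Call:
step_arm([
  [0.004,-0.005,-0.003,0,0,0,0],
  [0.007,-0.009,-0.003,0,0,0,0],
  [0.015,-0.015,-0.003,0,0,0,0],
])

```text
time: 7.58
tcp_pos: [0.4813, -0.0921, 0.0687]
eef_rot: [-3.133, 0.262, 2.956]
wrist_force: [-0.5, 0.1, -0.4]
width: 0.0007
finger_force: 0.0
```

```bash
python3 - <<'E'
from h import *
from rig import manip
s=manip.observe(); print(s["time"],s["wrist_force"],rel(s))
print(goto(s,ph(-.18,-.06,.12)))
E
```

```text
7.575 [-0.47858399  0.07663218 -0.36928093] [-0.0949 -0.003   0.0687]
[ 0.069  -0.0575 -0.071 ]
```

Call:
step_arm([
  [0.02,-0.01,-0.02,0,0,0,0],
  [0.045,-0.03,-0.045,0,0,0,0],
  [0.07,-0.055,-0.07,0,0,0,0],
  [0.07,-0.1,-0.1,0,0,0,0],
  [0.07,-0.15,-0.1,0,0,0,0],
  [0.07,-0.2,-0.1,0,0,0,0],
  [0.07,-0.25,-0.1,0,0,0,0],
  [0.07,-0.25,-0.1,0,0,0,0],
])

```text
time: 8.57
tcp_pos: [0.3418, -0.3216, 0.149]
eef_rot: [-3.133, 0.261, 2.952]
wrist_force: [0.3, 0.4, -0.3]
width: 0.0003
finger_force: 0.0
```

```bash
python3 - <<'E'
from h import *
from rig import manip,snapshot
import cv2
s=manip.observe(); print(s["time"],s["wrist_force"],rel(s))
D=snapshot("top"); cv2.imwrite("pics/t5.png",cv2.resize(D["frame"][140:275,255:435,::-1],(720,540),interpolation=cv2.INTER_CUBIC))
a=cv2.imread("pics/top0.png")[140:275,255:435].astype(float).mean(2).astype(np.float32); b=D["frame"][140:275,255:435,::-1].astype(float).mean(2).astype(np.float32)
# heater rear-left strip shift
for (y0,y1,x0,x1) in [(5,60,35,60),(15,35,75,140)]:
    print(cv2.phaseCorrelate(a[y0:y1,x0:x1],b[y0:y1,x0:x1]))
E
```

```text
8.575 [ 0.34923504  0.43419219 -0.31743791] [-0.1893 -0.2544  0.149 ]
((0.13010512143313768, 0.3475645492162194), 0.47869915135701496)
((0.07922790713008965, 0.12177299146973475), 0.9090856154759724)
```

View pics/t5.png

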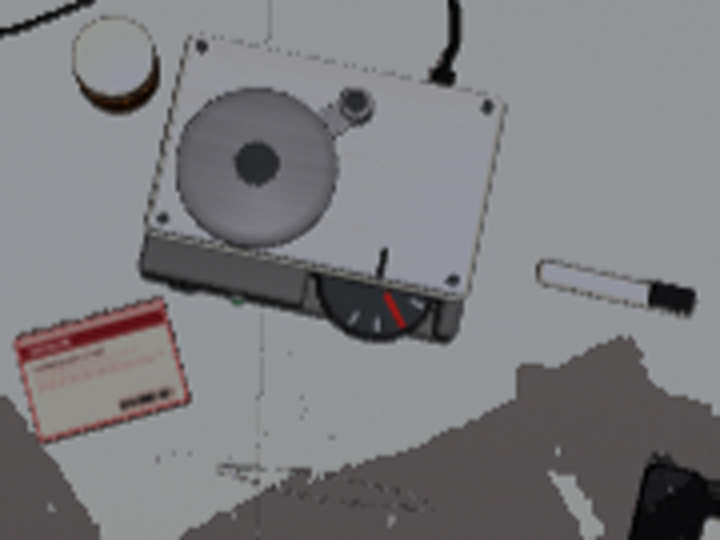

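The cover is shut, with its hub at (257,163), and the heater has not moved: the corners are still at (190,36) and (465,298). The index line runs (385,249) to (381,276), and the red line is still (388,293) to (405,328). Next I'll work out the dial geometry.

```bash
python3 - <<'E'
from h import *
from rig import manip
s=manip.observe()
h=lambda *a:np.round(RH.T@(w(*a)[:2]-piv)*1e3,1)
c=h(257,163,.084); print("cover",c,np.degrees(np.arctan2(c[1],c[0]))-135)
print("index",h(385,249,.06),h(381,276,.06),"red",h(388,293,.041),h(405,328,.041),"front",h(377,341,.034),h(370,341,.034), "strip front",h(140,272,.03),h(446,343,.03), h(320,312,.046),h(434,340,.046), "rimL/R",h(317,290,.041),h(434,316,.041))
print(goto(s,ph(-.175,-.056,.08)),goto(s,ph(-.16,-.056,.034)))
E
```

```text
cover [-48.8  49. ] -0.11716911992490964
index [-79.1 -35.2] [-95.5 -36.1] red [-101.7  -43. ] [-120.4  -57.1] front [-130.7  -42.5] [-131.6  -38.4] strip front [-118.8  107. ] [-122.7  -83.8] [-122.2   -5.2] [-124.5  -75.2] rimL/R [-108.8   -0.7] [-109.6  -72.8]
[0.0042 0.1974 0.0685] [0.0016 0.1978 0.1168]
```

Call:
step_arm([
  [0.01,0.05,0,0,0,0,0],
  [0.01,0.1,0.02,0,0,0,0],
  [0.01,0.15,0.04,0,0,0,0],
  [0.004,0.2,0.06,0,0,0,0],
  [0.004,0.209,0.0685,0,0,0,0],
  [0.004,0.209,0.0685,0,0,0,0],
])

```text
time: 9.38
tcp_pos: [0.3951, -0.1164, 0.0802]
eef_rot: [-3.133, 0.261, 2.958]
wrist_force: [-0.1, -0.7, -0.4]
width: 0.0004
finger_force: 0.0
```

```bash
cat >> h.py <<'E'
def ww(s,D,u,v,z):
    M=np.array(D["mount"]); R=tool(s); o=s["tcp_pos"]+R@M[:3,3]
    r=R@M[:3,:3]@np.array([(u-D["cx"])/D["fx"],(v-D["cy"])/D["fy"],1]); p=o+r*(z-o[2])/r[2]
    return np.round(RH.T@(p[:2]-piv)*1e3,1)
E
python3 - <<'E'
from h import *
from rig import manip,snapshot
import cv2
s=manip.observe(); print(s["time"],s["wrist_force"],rel(s)); D=snapshot("wrist")
cv2.imwrite("pics/w6.png",D["frame"][:,:,::-1])
s2=dict(tcp_pos=np.array([.5116,-.175,.07]),eef_rot=[-3.133,.262,2.955])
print("front",ww(s2,D,407,70,.041)); a,b=ww(s2,D,390,131,.041),ww(s2,D,366,97,.041); print("red",a,b,np.degrees(np.arctan2(b[1]-a[1],-(b[0]-a[0]))))
print(goto(s,ph(-.155,-.045,.032)),goto(s,ph(-.143,-.045,.032)))
E
```

```text
9.375 [-0.13508513 -0.65350974 -0.39952609] [-0.175  -0.0429  0.0802]
front [-133.4  -35.4]
red [-102.6  -40.9] [-120.4  -54.7] -37.785737960793234
[-0.0069 -0.0017  0.0517] [-0.0185 -0.0017  0.0548]
```

View pics/w6.png

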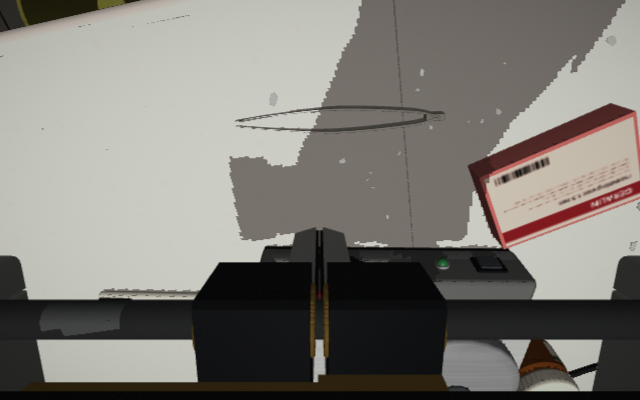

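The fingertips are in front of the dial at (319,232), clear of the tweezers at (340,118) and the box. I'll descend and approach.

Call:
step_arm([
  [0,-0.0017,0.02,0,0,0,0],
  [-0.004,-0.0017,0.04,0,0,0,0],
  [-0.007,-0.0017,0.052,0,0,0,0],
  [-0.0125,-0.0017,0.0535,0,0,0,0],
  [-0.0185,-0.0017,0.055,0,0,0,0],
  [-0.0185,-0.0017,0.055,0,0,0,0],
])

```text
time: 10.18
tcp_pos: [0.4271, -0.1258, 0.0328]
eef_rot: [-3.132, 0.263, 2.955]
wrist_force: [-0.6, -0.2, -0.1]
width: 0.0006
finger_force: 0.0
```

```bash
python3 - <<'E'
from h import *
from rig import manip
s=manip.observe(); print(s["time"],s["wrist_force"],rel(s),goto(s,ph(-.133,-.045,.032)),goto(s,ph(-.137,-.045,.032)))
E
```

```text
10.175 [-0.6325349  -0.20310403 -0.12673326] [-0.1419 -0.0462  0.0328] [-0.0084  0.0012  0.0031] [-0.0045  0.0012  0.0021]
```

Call:
step_arm([
  [-0.001,0,0.0003,0,0,0,0],
  [-0.002,0,0.0005,0,0,0,0],
])

```text
time: 10.42
tcp_pos: [0.4286, -0.1258, 0.0324]
eef_rot: [-3.133, 0.262, 2.956]
wrist_force: [0.1, 0.8, -0.4]
width: 0.0007
finger_force: 0.0
```

Call:
step_arm([
  [-0.001,0,0.0003,0,0,0,0],
  [-0.001,0,0.0003,0,0,0,0],
])

```text
time: 10.68
tcp_pos: [0.4297, -0.1259, 0.0322]
eef_rot: [-3.133, 0.262, 2.956]
wrist_force: [0.5, -0.2, -1.1]
width: 0.0005
finger_force: 0.0
```

Call:
step_arm([
  [-0.001,0,0.0003,0,0,0,0],
  [-0.001,0,0.0003,0,0,0,0],
])

```text
time: 10.92
tcp_pos: [0.4304, -0.1261, 0.032]
eef_rot: [-3.133, 0.261, 2.956]
wrist_force: [-3.1, 0.0, 1.3]
width: 0.0002
finger_force: 1.4
```

Call:
step_arm([
  [-0.0005,0,0.0001,0,0,0,0],
  [-0.0005,0,0.0001,0,0,0,0],
])

```text
time: 11.18
tcp_pos: [0.4306, -0.1261, 0.0319]
eef_rot: [-3.133, 0.26, 2.956]
wrist_force: [-6.0, 0.6, 3.4]
width: 0.0006
finger_force: 3.0
```

About 6 N of contact, which is enough. I'll rub to the left now.

Call:
step_arm([
  [0,0.002,0,0,0,0,0],
  [0,0.004,0,0,0,0,0],
  [0,0.006,0,0,0,0,0],
  [0,0.006,0,0,0,0,0],
])

```text
time: 11.68
tcp_pos: [0.4313, -0.12, 0.0318]
eef_rot: [-3.133, 0.259, 2.956]
wrist_force: [-10.4, 1.6, 6.1]
width: 0.0001
finger_force: 4.9
```

Call:
step_arm([
  [0.0002,0.002,0,0,0,0,0],
  [0.0004,0.004,0,0,0,0,0],
  [0.0004,0.004,0,0,0,0,0],
])

```text
time: 12.05
tcp_pos: [0.4318, -0.1161, 0.0316]
eef_rot: [-3.133, 0.26, 2.956]
wrist_force: [-7.3, 0.2, 4.9]
width: 0.0
finger_force: 4.1
```

```bash
python3 - <<'E'
from h import *
from rig import manip,snapshot
import cv2
s=manip.observe(); print(s["time"],RH.T@s["wrist_force"][:2],rel(s))
D=snapshot("top"); f=D["frame"][:,:,::-1]; 
# is the dial visible? red pixels near the dial
c=f[205:230,325:375].astype(int); m=(c[:,:,2]>c[:,:,1]+50)&(c[:,:,2]>c[:,:,0]+50); ys,xs=np.nonzero(m); print([(x+325,y+205) for x,y in zip(xs,ys)])
D=snapshot("scene"); c=D["frame"].astype(int); m=(c[:,:,0]>c[:,:,1]+50)&(c[:,:,0]>c[:,:,2]+50); m[:205]=0; m[245:]=0; m[:,:325]=0; m[:,385:]=0; ys,xs=np.nonzero(m); print(list(zip(xs,ys)))
E
```

```text
12.05 [-7.24384939 -1.20664732] [-0.1391 -0.0358  0.0316]
[(np.int64(350), np.int64(214)), (np.int64(351), np.int64(214)), (np.int64(350), np.int64(215)), (np.int64(351), np.int64(215)), (np.int64(350), np.int64(216)), (np.int64(351), np.int64(216)), (np.int64(351), np.int64(217)), (np.int64(351), np.int64(218)), (np.int64(351), np.int64(219)), (np.int64(351), np.int64(220))]
[(np.int64(355), np.int64(221)), (np.int64(354), np.int64(222)), (np.int64(355), np.int64(222)), (np.int64(354), np.int64(223)), (np.int64(355), np.int64(223)), (np.int64(354), np.int64(224))]
```

The red line, seen at (350.5,214) to (351,220) in the top view, is now about 14° short of the index. I'll rub on a little further.

Call:
step_arm([
  [0.0001,0.002,0,0,0,0,0],
  [0.0003,0.004,0,0,0,0,0],
  [0.0003,0.004,0,0,0,0,0],
])

```text
time: 12.52
tcp_pos: [0.4325, -0.1121, 0.0316]
eef_rot: [-3.133, 0.26, 2.956]
wrist_force: [-5.8, 1.9, 3.9]
width: 0.0005
finger_force: 3.1
```

```bash
cat > red.py <<'E'
from h import *
from rig import manip,snapshot
import cv2
s=manip.observe(); print(s["time"],RH.T@s["wrist_force"][:2],rel(s))
D=snapshot("top"); c=D["frame"][205:230,325:375].astype(float); r=c[:,:,0]-np.maximum(c[:,:,1],c[:,:,2]); r[r<25]=0
ys,xs=np.nonzero(r); p=np.array([w(x+325,y+205,.041,False)[:2] for x,y in zip(xs,ys)]); q=(p-piv)@RH
W=r[ys,xs]; m=np.average(q,0,W); e=np.linalg.eigh(np.cov(q.T,aweights=W))[1][:,1]; e*=-np.sign(e[0])
print(len(W),m*1e3,"line deg",np.degrees(np.arctan2(e[1],-e[0])),"from axis",np.degrees(np.arctan2(m[1]+.0365,-(m[0]+.0955))))
E
python3 red.py
```

```text
12.525 [-6.01701002  0.82503337] [-0.1391 -0.0317  0.0316]
15 [-110.51020086  -40.14589442] line deg -17.70382675501395 from axis -13.65243739408663
```

The tangential force now points forward, so the dial is past half-way and pulling into its notch. I'll let go.

Call:
step_arm([
  [0.004,0.0003,-0.001,0,0,0,0],
  [0.012,0.0003,-0.003,0,0,0,0],
  [0.02,0,-0.005,0,0,0,0],
  [0.03,0,-0.03,0,0,0,0],
  [0.03,0,-0.05,0,0,0,0],
  [0.03,-0.06,-0.09,0,0,0,0],
  [0.03,-0.12,-0.1,0,0,0,0],
  [0.03,-0.18,-0.1,0,0,0,0],
])

```text
time: 13.58
tcp_pos: [0.346, -0.2757, 0.1237]
eef_rot: [-3.131, 0.265, 2.957]
wrist_force: [0.4, 0.7, -0.4]
width: 0.0004
finger_force: 0.0
```

```bash
python3 red.py; python3 - <<'E'
from rig import snapshot
import cv2
D=snapshot("top"); cv2.imwrite("pics/t7.png",cv2.resize(D["frame"][140:275,255:435,::-1],(720,540),interpolation=cv2.INTER_CUBIC))
E
```

```text
13.575 [0.22546545 0.7845943 ] [-0.1938 -0.2085  0.1237]
23 [-115.54782672  -41.5806045 ] line deg -18.167325135480752 from axis -14.220745814971135
```

View pics/t7.png

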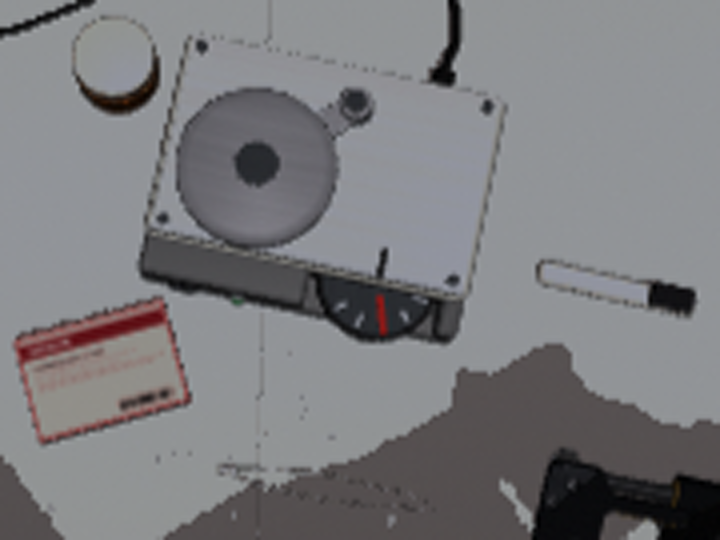

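The line, (380,296) to (385,333), still points about 15° short of the index direction (385,249) to (381,276). So the dial is sitting on the crest between two notches and needs roughly 8 mm more rub.

```bash
python3 red.py; python3 - <<'E'
from h import *
from rig import manip
s=manip.observe(); print(s["time"],rel(s))
for p in [(-.175,-.046,.08),(-.155,-.046,.032),(-.1415,-.046,.032)]: print(goto(s,ph(*p)))
E
```

```text
13.675 [-0.41586932  1.01608821] [-0.1942 -0.2112  0.1227]
23 [-115.54435315  -41.58007518] line deg -18.211260878742287 from axis -14.22168849100935
13.725 [-0.1944 -0.2087  0.1221]
[-0.0072  0.1632  0.044 ]
[-0.0141  0.1637  0.0956]
[-0.0272  0.1638  0.0991]
```

Call:
step_arm([
  [0,0.06,0,0,0,0,0],
  [0,0.12,0.01,0,0,0,0],
  [-0.007,0.163,0.03,0,0,0,0],
  [-0.007,0.163,0.06,0,0,0,0],
  [-0.01,0.163,0.085,0,0,0,0],
  [-0.014,0.163,0.0955,0,0,0,0],
  [-0.02,0.163,0.097,0,0,0,0],
  [-0.025,0.163,0.098,0,0,0,0],
])

```text
time: 14.72
tcp_pos: [0.4261, -0.1237, 0.0334]
eef_rot: [-3.132, 0.263, 2.956]
wrist_force: [0.8, 0.3, 0.2]
width: 0.0008
finger_force: 0.0
```

Call:
step_arm([
  [0,0,0,0,0,0,0],
])

```text
time: 14.85
tcp_pos: [0.4261, -0.1238, 0.0333]
eef_rot: [-3.132, 0.263, 2.956]
wrist_force: [0.2, -0.2, -0.2]
width: 0.0007
finger_force: 0.0
```

```bash
python3 - <<'E'
from h import *
from rig import manip
s=manip.observe(); print(s["time"],s["wrist_force"],rel(s),goto(s,ph(-.1395,-.046,.0318)))
E
```

```text
14.85 [ 0.15814305 -0.17568943 -0.1724779 ] [-0.1433 -0.0444  0.0333] [-0.0033 -0.0016  0.0024]
```

Call:
step_arm([
  [-0.0015,0,0.001,0,0,0,0],
  [-0.003,0,0.002,0,0,0,0],
  [-0.0037,0,0.002,0,0,0,0],
  [-0.0037,0,0.002,0,0,0,0],
])

```text
time: 15.35
tcp_pos: [0.4296, -0.1244, 0.0316]
eef_rot: [-3.133, 0.262, 2.956]
wrist_force: [0.5, 0.1, -0.1]
width: 0.0008
finger_force: 0.0
```

Call:
step_arm([
  [-0.0006,0,0.0002,0,0,0,0],
  [-0.0012,0,0.0003,0,0,0,0],
  [-0.0012,0,0.0003,0,0,0,0],
])

```text
time: 15.72
tcp_pos: [0.4305, -0.1245, 0.0314]
eef_rot: [-3.133, 0.261, 2.956]
wrist_force: [-3.3, 0.7, 0.8]
width: 0.0005
finger_force: 1.6
```

Call:
step_arm([
  [-0.0004,0,0.0001,0,0,0,0],
  [-0.0004,0.002,0.0001,0,0,0,0],
  [-0.0003,0.004,0.0001,0,0,0,0],
  [-0.0002,0.006,0.0001,0,0,0,0],
  [-0.0002,0.006,0.0001,0,0,0,0],
])

```text
time: 16.35
tcp_pos: [0.4314, -0.1184, 0.0312]
eef_rot: [-3.133, 0.26, 2.956]
wrist_force: [-7.1, 2.7, 5.2]
width: 0.0007
finger_force: 3.8
```

```bash
python3 red.py
```

```text
16.35 [-7.47516274  1.29064888] [-0.139  -0.0381  0.0312]
14 [-111.82038271  -37.51688315] line deg -12.051641939527752 from axis -3.5653508877839166
```

Call:
step_arm([
  [0.0001,0.0015,0,0,0,0,0],
  [0.0002,0.003,0,0,0,0,0],
  [0.0002,0.003,0,0,0,0,0],
])

```text
time: 16.77
tcp_pos: [0.4319, -0.1154, 0.0311]
eef_rot: [-3.133, 0.26, 2.956]
wrist_force: [-5.7, 1.7, 4.2]
width: 0.0006
finger_force: 3.5
```

```bash
python3 red.py
```

```text
16.775 [-5.91667904  0.620662  ] [-0.1391 -0.0351  0.0311]
17 [-112.68540244  -36.11974724] line deg -5.818004394584792 from axis 1.2675480809050867
```

The line is now close to the index and the force is falling off. I'll retract and check.

Call:
step_arm([
  [0.004,0,-0.001,0,0,0,0],
  [0.012,0,-0.003,0,0,0,0],
  [0.02,0,-0.005,0,0,0,0],
  [0.03,0,-0.03,0,0,0,0],
  [0.03,0,-0.05,0,0,0,0],
  [0.03,-0.06,-0.09,0,0,0,0],
  [0.03,-0.12,-0.1,0,0,0,0],
  [0.03,-0.18,-0.1,0,0,0,0],
])

```text
time: 17.82
tcp_pos: [0.3454, -0.2791, 0.1233]
eef_rot: [-3.13, 0.265, 2.957]
wrist_force: [0.1, -0.1, 0.1]
width: 0.0006
finger_force: 0.0
```

```bash
python3 red.py; python3 - <<'E'
from h import *
from rig import snapshot
D=snapshot("top"); f=D["frame"]
# index line: dark pixels on plate
c=f[198:213,343:358].astype(float).mean(2); r=np.median(c)-c; r[r<25]=0
ys,xs=np.nonzero(r); q=np.array([(w(x+343,y+198,.06,False)[:2]-piv)@RH for x,y in zip(xs,ys)]); W=r[ys,xs]
print(np.round(c[:, :]).astype(int)); print(np.average(q,0,W)*1e3)
c=f[208:226,340:362].astype(int); print((c[:,:,0]-np.maximum(c[:,:,1],c[:,:,2])).clip(0))
E
```

```text
17.825 [ 0.0945588  -0.11329709] [-0.1937 -0.2119  0.1233]
23 [-116.16990849  -34.96775472] line deg -0.5737986383287454 from axis 4.2395401762145735
[[149 150 149 149 149 149 148 148 149 150 149 148 149 149 150]
 [150 150 150 150 149 150 149 150 150 149 149 148 149 149 149]
 [149 149 149 150 150 150 150 150 150 150 150 150 150 150 150]
 [149 149 149 149 149 149 149 142 135 150 150 150 150 151 150]
 [148 150 149 149 150 149 148 100  55 150 150 149 150 150 150]
 [149 149 149 149 149 149 146  38  41 150 150 150 150 151 150]
 [149 149 149 149 150 149 146  44  57 149 149 150 149 151 150]
 [150 149 149 149 150 149 139  25  74 150 150 149 149 149 149]
 [150 150 150 150 150 147 101  32 117 150 151 150 150 150 150]
 [135 137 141 144 145 146  50  32 125 150 149 149 149 149 150]
 [ 77  83  99 120 115 132  49  41 144 150 151 150 150 150 150]
 [ 96 107  96 102  73  68  56  66 122 138 140 138 145 146 150]
 [ 32  43  55  77  86 100  83  92 105  77  99  88 120 118 137]
 [ 44  42  34  39  31  40  51  66  82  92 106 115 102  90  78]
 [ 44  43  43  44  45  45  45  41  43  32  48  55  75  85  99]]
[-97
[... 998 characters left out ...]
0   0   0   0   0   0   0   0
    0   0   0   0]
 [  0   0   0   0   0   0  38 117  48   0   0   0   0   0   0   0   0   0
    0   0   0   0]
 [  0   0   0   0   0   0  68 116  17   0   0   0   0   0   0   0   0   0
    0   0   0   0]
 [  0   0   0   0   0   1  98 109   0   0   0   0   0   0   0   0   0   0
    0   0   0   0]
 [  0   0   0   0   0   3 104  78   0   0   0   0   0   0   0   0   0   0
    0   0   0   0]
 [  0   0   0   0   0   0  22  45   0   0   0   0   0   0   0   0   0   0
    0   0   0   0]
 [  0   0   0   0   0   0   0   0   0   0   0   0   0   0   0   0   0   0
    0   0   0   0]
 [  0   0   0   0   0   0   0   0   0   0   0   0   0   0   0   0   0   0
    0   0   0   0]]
```

The red line's direction is within 1° of the index line, and it settled there by itself after release. The cover is shut and the arm is clear of everything, so I'm handing in.

Call:
step_arm([
  [0,0,0,0,0,0,0],
  [0,0,0,0,0,0,0],
  [0,0,0,0,0,0,0],
])

```text
time: 18.3
tcp_pos: [0.3464, -0.2761, 0.1216]
eef_rot: [-3.133, 0.262, 2.958]
wrist_force: [-0.0, 0.4, -0.6]
width: 0.0002
finger_force: 0.0
```

```bash
python3 red.py; python3 -c "
from rig import close_job; print(close_job())"
```

```text
18.3 [-0.0823232   0.40528407] [-0.1933 -0.2088  0.1216]
23 [-116.19533139  -34.96687426] line deg -0.5638925799431231 from axis 4.2367754028613
the job is handed in; nothing more can be done
None
```

I handed the job in at 18.3 s with the cover shut and the dial's red line within about 1° of the index by camera; no verdict came back, and one push drove the cover against its stop at about 64 N sideways (about 81 N in all at the wrist), though pictures showed no heater movement.

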